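# Unlatch the screw feeder's cover and hold it open at the pointer

### The job

On the bench-top screw feeder, slide the black latch grip along its track until its steel tongue stands in the middle of the notch in the cover's edge, which frees the cover. Then lift the hinged cover by its bar until it is in line with the black pointer on the quadrant, and finish while still holding it there: it falls shut if let go. Leave the latch in the notch, the pointer where it is set, and the jar, screwdriver and bracket alone.

Things in the scene. Friction and masses are not known exactly. Their poses are not given: they have to be found in the camera images.
- feeder: Fixed grey screw feeder. Origin on the bench under it; x away from the robot, y to its left, z up, turned up to 0.25 rad. In its frame (mm) the housing spans x -135..110, y -95..135, top at 110. On the robot-side ledge (x -135..-70) lies the latch track, beside it the cover (x -70..70); at x 95 a steel arc (quadrant), radius 165 about the hinge line, 270 high.
- latch: Black grip 28 (x) by 20 (y) by 48 mm high with a steel tongue, 12 mm wide, low on its +x side, over the cover's edge. Origin: centre of the grip's underside, at x -105, z 120 mm in the feeder's frame, axes as the feeder's. Slides only along y, from -60 to 60 mm; 1.5 N friction, stays where left; starts at a larger y than the notch. Bolts the cover shut unless the tongue is in the notch.
- latch_top (a point): Centre of the top of the latch grip, 48 mm above the latch's origin.
- notch (a point): Middle of the notch in the closed cover's robot-side edge (30 mm wide along y, 22 mm deep), at x -55, y -25, z 117 mm in the feeder's frame; the point is fixed to the feeder. The 12 mm tongue is in the middle when the latch's y in the feeder's frame is -25 mm.
- cover: Hinged aluminium cover, 140 mm (x) by 200 mm, 6 mm thick, 0.35 to 0.7 kg. Origin on the hinge line, at the feeder's x 0, y 110, z 114 mm; it reaches 200 mm along its own -y. Closed it lies flat, axes as the feeder's. Opening lifts the -y end: it turns about the feeder's -x axis, up to 1.45 rad. The hinge is free: the cover falls shut unless held.
- cover_bar (a point): Middle of the cover's lifting bar: round steel, 12 mm thick, 100 mm long along the feeder's x, in the cover's plane, 245 mm from the hinge line and 45 mm beyond the free edge, on a 12 mm side rod at each end. Closed it is 114 mm above the bench with nothing under it. It can turn between the fingers.
- pointer: Black clip on the quadrant with a 70 mm needle that points at the hinge line beside the cover's far edge (needle 90 to 160 mm from the hinge line, at the feeder's x 79 mm). Origin the same point as the cover's; axes equal to the cover's when the cover is in line with it. Set 0.55 to 0.95 rad above level; stiff; the cover passes it without touching.
- pointer_tip (a point): The end of the pointer's needle nearest the hinge line, 90 mm from the hinge line.
- grease_jar: White plastic jar, 68 mm across, 70 mm high, on the bench near the bar; origin at the centre of its underside. To be left alone.
- screwdriver: Blue-handled screwdriver 190 mm long lying on the bench between robot and feeder; to be left alone.
- bracket: Dark steel casting 90 x 45 mm, 52 mm high, on the bench to the left of the feeder; origin at the centre of its underside. To be left alone.

How it is judged:
By the outcome, as a careful person would: the job done as asked, in the order asked, and still so for the second after the job is handed in, while the arm keeps its last pose, push and grip.
It also fails if it takes over 51 s, if anything falls off the work surface, if the arm or the gripper's body presses on something with over 40 N, if the wrist force passes 120 N, or if a joint passes its speed limit or range.

### The arm

A 6-joint arm with a two-finger parallel gripper is mounted at the origin on the work surface. World frame = base frame: x ahead of the robot, y to its left, z up, the work surface at z = 0. Lengths are in mm, angles in rad, forces in N, time in s.
With the tool pointing down it reaches from about 350 to 775 mm from the base axis. Payload 7.3 kg.
Tool frame: the origin (TCP) lies midway between the tips of the shut fingers; the grasp point (between the pads) lies 19 mm behind it; z points along the fingers, y is the line along which they close (so a half turn about z gives the same grasp; the last joint's range is limited). The gripper opens to 92 mm and grips with 3 to 60 N. Pads are 19 mm wide; open, the fingers measure 130 mm over their backs; the gripper's body (75 mm by 190 mm) begins 47 mm behind the grasp point.
Start: joints at [-1.413, 0.342, 1.524, -0, 1.275, -0.146], TCP at [157.076, -500.974, 197.841] pointing down, gripper open.
Joint ranges: [-2.53, 2.53], [-0.77, 2.02], [0.04, 2.7], [-1, 4.14], [0.28, 2.66], [-3.11, 3.11]. Speed limits (rad/s): [2.57, 2.57, 3.14, 3.14, 3.14, 3.14].

### API

Orientations are given as [roll, pitch, yaw] about the fixed x, y, z axes, in that order (R = Rz(yaw) Ry(pitch) Rx(roll)).
In Python, from plant import * gives the robot as it stands.
- The arm moves only by the tool step_arm, never from a script. Its argument "deltas" is one flat list of numbers, 5 for each row, row after row: the shift along the world's x, y, z in mm, then the turn about the world's z in degrees, then the finger opening in mm, from 0 to 91.8. In form: [tx, ty, tz, turn, gripper, tx, ty, tz, turn, gripper, ...]. A call has exactly 10 rows; each row shifts and turns the commanded pose from where the row before left it; what a row does not reach is not made up. A row lasts 1/8 s, in which the tool goes at most 62.5 mm and 10.7 degrees, less where a joint would pass 70% of its speed; a pose out of reach is approached as far as the arm can. A call is refused whole if a number of a shift passes 62.5 or a number of a turn 10.7, either way. A call with a gripper value outside its range is refused whole. The fingers move at their own pace and stop on an object; the grip force is fixed at half the most. Time passes only in rows, so rows that do not move let the fingers close, or fill a call up. It gives the time, the measured TCP pose, the force, the opening and the grip force at its end, in the units of the state.
- get_obs(): the state, without advancing time (a new reading comes with each control period).
- capture(name): name is "side" or "top"; returns the picture (400x640x3 uint8, red, green, blue); there is no depth.
- camera_params(name): a dict with "mtx" (3x3 intrinsics, pixels), "rvec" (rotation vector, rad) and "tvec" (3), from world to camera coordinates, as OpenCV has them. Camera axes: x right, y down, z forward; pixel columns grow to the right and rows downward; lengths in mm; the calibration is good to about 2 mm. A picture is of the moment at which its call begins. camera_params takes no time and is no camera call.
- close_job(): hands the job in; it is judged then, once.
The state is a dict: "time": time; "joint_positions": joint angles; "dq": joint speeds; "tau": joint torques, N m; "tool_pos": TCP position; "tcp_rot": TCP orientation; "contact_force": force on the tool from outside, world axes, zero at the start; "moment": the same for the moment, N m; "grip_width": finger opening in mm; "finger_force": force on a finger pad.
Only numpy, scipy, OpenCV 4.12 (cv2) and the standard library are available. Lean on these libraries where they do the work, as an engineer would, in place of code of your own. Each camera call takes 0.05 s, during which the arm holds its last target. There are 200 camera calls.

## Working session

There is one attempt and no reset: what is moved stays moved. The work goes in short steps, Python scripts to look and compute and a tool call to move; the robot and the scene stay as the last step left them, time stands still between calls to the robot, and variables do not carry over. Pictures are saved under pics/ and viewed, at most 10 in all, crops included, and the job is handed in when it is done.

Besides the shell and the picture viewer there is one more tool, called after ">>>" in YAML: its name, and indented under it one key for each argument. step_arm: Moves the arm, as the interface text tells. Its arguments: {"type":"object","properties":{"deltas":{"type":"array","items":{"type":"number"}}},"required":["deltas"]}

```bash
mkdir -p pics
python3 - <<'E'
from plant import *
import cv2
for n in ("top","side"):
    im=capture(n); cv2.imwrite(f"pics/{n}0.png",im[:,:,::-1]); p=camera_params(n)
    R=cv2.Rodrigues(p["rvec"])[0]; print(n,p["mtx"].tolist(),(-R.T@p["tvec"].reshape(3)).round(),R.round(2).tolist())
o=get_obs();print(o["time"],o["tool_pos"],o["tcp_rot"],o["grip_width"])
E
```

```text
top [[366.80011705093966, 0.0, 317.23733557346674], [0.0, 366.80011705093966, 204.30537584044885], [0.0, 0.0, 1.0]] [ 368.   27. 1081.] [[-0.03, -1.0, -0.0], [-0.98, 0.03, -0.17], [0.17, -0.0, -0.98]]
side [[383.0523622841315, 0.0, 317.3352885765116], [0.0, 383.0523622841315, 196.3225769493203], [0.0, 0.0, 1.0]] [230. 512. 657.] [[-0.81, -0.59, 0.02], [-0.41, 0.55, -0.73], [0.42, -0.6, -0.69]]
0.1 [ 157.00104317 -500.58679067  197.24840261] [-3.14030643e+00 -1.81953238e-04  3.03745064e-01] 91.8283050921647
```

View pics/top0.png

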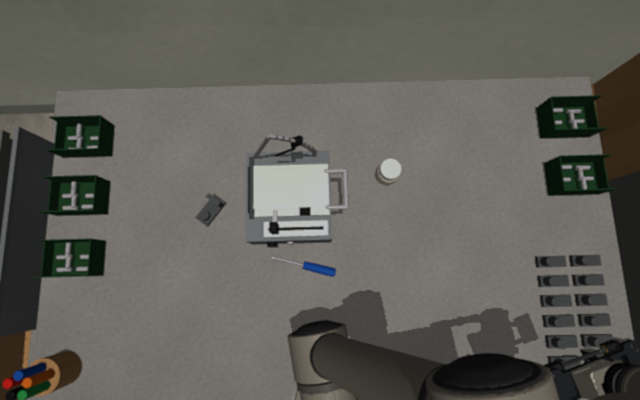

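View pics/side0.png

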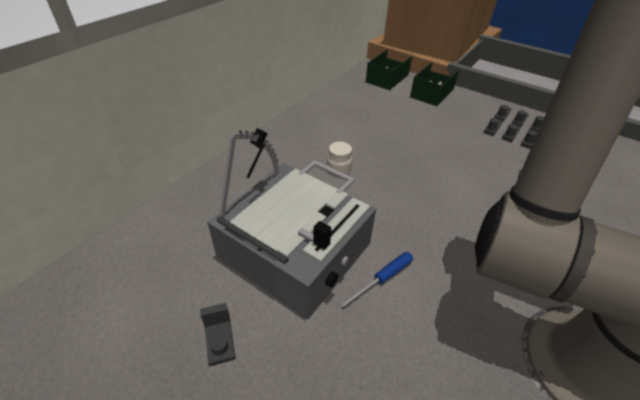

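Top view: cover about (252–330, 163–217), notch at (305,211), latch at (274,227), bar at x≈345, jar at (390,170). Side view: latch at (322,233), notch at (327,210), needle from (262,148) to (248,177). Next I'll zoom in.

```bash
cat > h.py <<'E'
import cv2, numpy as np
from plant import *
def cam(n):
    p=camera_params(n); R=cv2.Rodrigues(np.array(p["rvec"],float))[0]; t=np.array(p["tvec"],float).reshape(3); return np.array(p["mtx"]),R,t
def ray(n,uv):
    K,R,t=cam(n); d=R.T@np.linalg.inv(K)@np.array([uv[0],uv[1],1.]); return -R.T@t,d
def onz(n,uv,z):
    c,d=ray(n,uv); return c+d*(z-c[2])/d[2]
def onplane(n,uv,p0,nn):
    c,d=ray(n,uv); return c+d*(nn@(p0-c))/(nn@d)
def proj(n,P):
    K,R,t=cam(n); q=K@(R@np.array(P,float)+t); return q[:2]/q[2]
E
python3 - <<'E'
from h import *
t=cv2.imread("pics/top0.png"); s=cv2.imread("pics/side0.png")
cv2.imwrite("pics/tz.png",cv2.resize(t[125:250,240:400],None,fx=5,fy=4.8,interpolation=cv2.INTER_CUBIC)[:600])
cv2.imwrite("pics/sz.png",cv2.resize(s[120:270,200:400],None,fx=4,fy=4,interpolation=cv2.INTER_CUBIC))
g=cv2.cvtColor(t,cv2.COLOR_BGR2GRAY)
m=np.zeros_like(g); m[155:222,245:335]=(g[155:222,245:335]>165)*255
n,l,st,c=cv2.connectedComponentsWithStats(m); print(st[1:][st[1:,4]>20],)
k=1+st[1:,4].argmax(); cn=cv2.findContours((l==k).astype(np.uint8),0,2)[0][0]
b=cv2.boxPoints(cv2.minAreaRect(cn)); print(b); 
for p in b: print(onz("top",p,117).round(1))
E
```

```text
[[ 254  164   75   53 3593]
 [ 293  221   35    1   35]]
[[252.85585 165.80957]
 [327.4372  163.73785]
 [328.8335  214.00464]
 [254.25214 216.07635]]
[650.8 198.6 117. ]
[650.7  -4.5 117. ]
[512.4  -3.7 117. ]
[512.5 194.5 117. ]
```

View pics/tz.png

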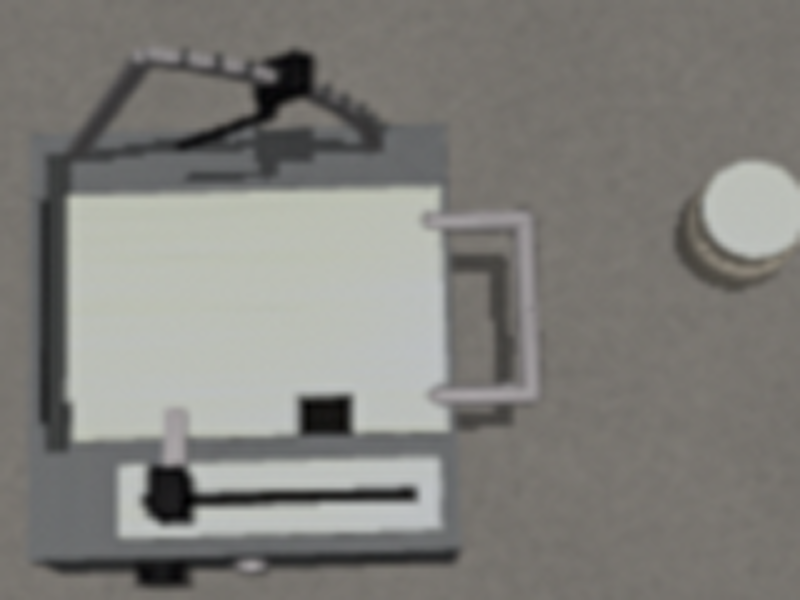

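View pics/sz.png

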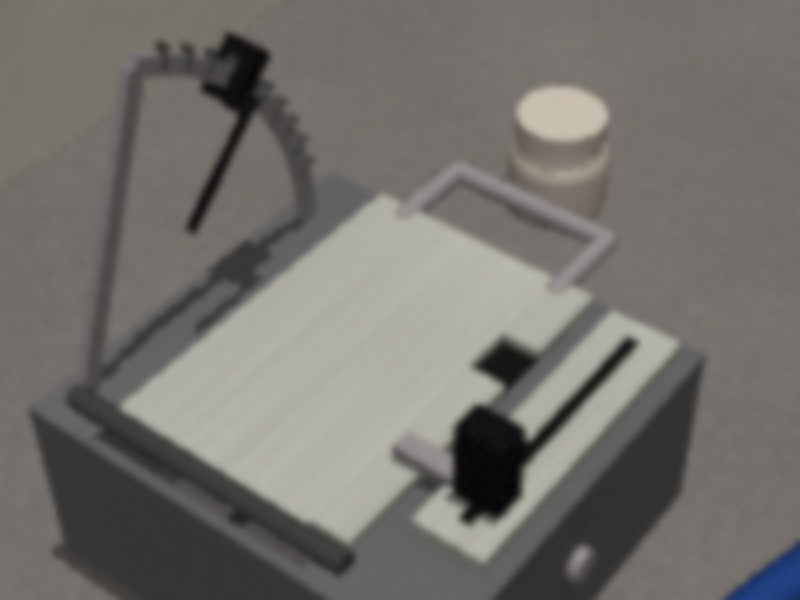

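Zooms: the top view gives clear corners of the housing, cover, notch (326,435 zoomed), bar (532,305) and tongue (175,435). The side view shows the needle running from (190,232) to (246,112) zoomed, and the latch grip top near (489,420).

```bash
cat >> h.py <<'E'
T=lambda x,y:(240+x/5-.4,125+y/4.8-.4)
S=lambda x,y:(200+x/4-.4,120+y/4-.4)
E
python3 - <<'E'
from h import *
from scipy.optimize import least_squares
A=[((70,-90,117),T(442,186)),((-70,-90,117),T(450,431)),((-70,-25,117),T(326,436)),((0,-135,120),T(532,305)),
((110,-95,110),T(443,127)),((-135,-95,110),T(457,550)),((-135,135,110),T(32,560)),((110,135,110),T(35,135))]
B=[((70,-90,117),S(380,194)),((-70,-90,117),S(592,297)),((-135,-95,110),S(703,355)),((110,-95,110),S(338,178)),((110,135,110),S(33,412)),((0,-135,118),S(535,198))]
def W(q,P):
    c,s=np.cos(q[2]),np.sin(q[2]); return np.array([q[0]+c*P[0]-s*P[1],q[1]+s*P[0]+c*P[1],P[2]])
def res(q,st=("top","side")):
    r=[]
    if "top" in st: r+=[proj("top",W(q,P))-u for P,u in A]
    if "side" in st: r+=[proj("side",W(q,P))-u for P,u in B]
    return np.concatenate(r)
for st in (("top",),("side",),("top","side")):
    o=least_squares(res,[580,90,0],args=(st,),loss="soft_l1"); q=o.x; print(st,q.round(3),res(q,st).round(1))
np.save("q.npy",q)
c,s=np.cos(q[2]),np.sin(q[2]); ex=np.array([c,s,0]); ey=np.array([-s,c,0]); H=W(q,(0,110,114))
inv=lambda p:(ex@(p-W(q,(0,0,0))),ey@(p-W(q,(0,0,0))),p[2])
print("notch",W(q,(-55,-25,117)),"bar",W(q,(0,-135,114)),"hinge",H)
print("tongue top",np.round(inv(onz("top",T(175,435),124)),1),"side",np.round(inv(onz("side",S(425,460),124)),1))
print("latch top T",np.round(inv(onz("top",T(168,487),168)),1),"S",np.round(inv(onz("side",S(489,420),168)),1))
for n,a,b in (("side",S(190,232),S(246,112)),("top",T(180,147),T(265,114))):
    for u in (a,b):
        p=inv(onplane(n,u,W(q,(79,0,0)),ex)); dy=110-p[1];dz=p[2]-114; print(n,"needle r,ang",np.hypot(dy,dz).round(1),np.arctan2(dz,dy).round(3))
print("jar",onz("top",T(752,210),70),inv(onz("top",T(752,210),70)))
print("LT world",[W(q,(-105,y,168)).round(1) for y in (55,50,-25)])
E
```

```text
('top',) [ 5.80983e+02  8.42890e+01 -3.00000e-03] [-0.1  0.4 -0.1  0.2  0.3 -0.2 -0.5  0.   1.1 -0.6  1.1  0.1 -0.9  0.2
 -0.6 -0.2]
('side',) [5.80154e+02 8.82160e+01 5.00000e-03] [ 0.6  0.2  0.9  0.1  1.4 -0.1 -1.3 -1.2 -0.8 -0.3 -0.7  0.6]
('top', 'side') [580.912  86.013   0.   ] [-0.8  0.3 -0.6  0.1 -0.3 -0.2 -1.1 -0.1  0.3 -0.7  0.6 -0.  -1.4  0.4
 -1.4  0.   1.2 -0.4  1.2 -0.5  1.6 -0.6 -0.6 -1.8 -0.3 -1.4 -0.2  0. ]
notch [525.92308626  60.98948936 117.        ] bar [580.9704067 -48.9868377 114.       ] hinge [580.86499985 196.01313963 114.        ]
tongue top [-68.7  53.6 124. ] side [-70.2  58.2 124. ]
latch top T [-102.7   52.2  168. ] S [-101.7   53.9  168. ]
side needle r,ang 88.8 0.789
side needle r,ang 152.2 0.783
top needle r,ang 90.9 0.753
top needle r,ang 159.7 0.78
jar [ 645.71907299 -183.62629626   70.        ] (np.float64(64.69073408100522), np.float64(-269.66730306053364), np.float64(70.0))
LT world [array([475.9, 141. , 168. ]), array([475.9, 136. , 168. ]), array([475.9,  61. , 168. ])]
```

>>> step_arm:
  deltas: [55,25,10,-3.5,91.8,55,25,10,-3.5,91.8,55,25,10,-3.5,91.8,55,25,10,-3.5,91.8,55,25,10,-3.4,91.8,9,55,0,0,60,9,55,0,0,60,9,55,0,0,60,9,55,0,0,60,9,55,0,0,60]

```text
time: 1.35
tool_pos: [476.9, -99.1, 247.6]
tcp_rot: [-3.141, 0.0, -0.0]
contact_force: [0.4, -0.5, 0.2]
grip_width: 60.2
finger_force: 0.0
```

>>> step_arm:
  deltas: [0,50,0,0,60,0,50,0,0,60,0,50,0,0,60,0,50,0,0,60,0,39,0,0,60,0,0,-20,0,60,0,0,-15,0,60,0,0,-10,0,60,0,0,0,0,60,0,0,0,0,60]

```text
time: 2.6
tool_pos: [477.4, 137.9, 203.3]
tcp_rot: [-3.142, -0.001, -0.0]
contact_force: [0.4, 0.3, -0.4]
grip_width: 60.1
finger_force: 0.0
```

Run:
```python
from h import *
s=capture("side"); t=capture("top")
a=cv2.resize(s[130:270,230:390],(640,560),interpolation=2)[:,:,::-1]
cv2.imwrite("pics/s1.png",a)
o=get_obs();print(o["tool_pos"],proj("side",o["tool_pos"]))
```

```text
[477.46951921 137.95711155 203.46676049] [323.90922125 209.9605023 ]
```

View pics/s1.png

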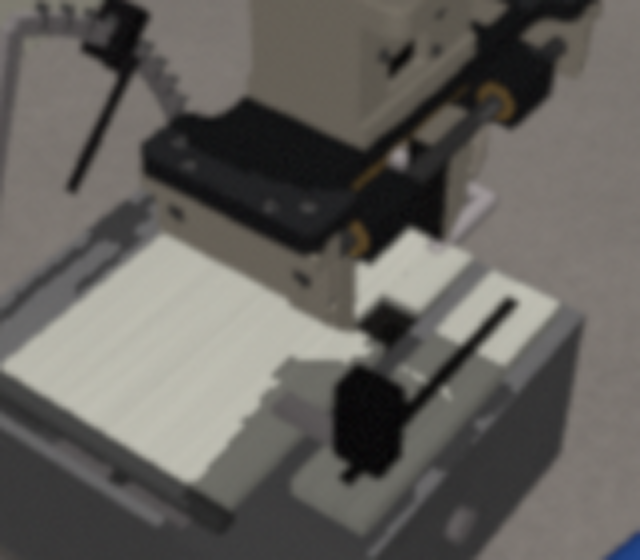

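The side view shows the gripper straight above the latch, with its grip top at about (322,225) and the fingers on either side in y. I'll descend and close.

>>> step_arm:
  deltas: [0,0,-15,0,60,0,0,-15,0,60,0,0,-15,0,60,0,0,-15,0,60,0,0,-10,0,60,0,0,0,0,60,0,0,0,0,30,0,0,0,0,15,0,0,0,0,10,0,0,0,0,10]

```text
time: 3.95
tool_pos: [477.2, 138.1, 133.0]
tcp_rot: [-3.142, -0.0, 0.0]
contact_force: [0.7, 1.4, 1.2]
grip_width: 25.0
finger_force: 0.7
```

>>> step_arm:
  deltas: [0,0,0,0,10,0,0,0,0,10,0,0,0,0,10,0,0,0,0,10,0,0,0,0,10,0,0,0,0,10,0,0,0,0,10,0,0,0,0,10,0,0,0,0,10,0,0,0,0,10]

```text
time: 5.2
tool_pos: [477.2, 138.1, 133.0]
tcp_rot: [3.142, -0.0, 0.0]
contact_force: [-0.8, 1.3, 5.3]
grip_width: 19.2
finger_force: 30.0
```

>>> step_arm:
  deltas: [0,-10,0,0,10,0,-10,0,0,10,0,-10,0,0,10,0,-10,0,0,10,0,-10,0,0,10,0,-10,0,0,10,0,-10,0,0,10,0,-6,0,0,10,0,0,0,0,10,0,0,0,0,10]

```text
time: 6.45
tool_pos: [477.2, 60.9, 133.0]
tcp_rot: [3.14, -0.0, -0.0]
contact_force: [-0.1, -1.5, 5.3]
grip_width: 19.5
finger_force: 30.0
```

Run:
```python
from h import *
s=capture("side")
cv2.imwrite("pics/s2.png",cv2.resize(s[170:240,280:360],(800,600)[:2] if 0 else (640,560),interpolation=2)[:,:,::-1])
```

```text
(no output)
```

View pics/s2.png

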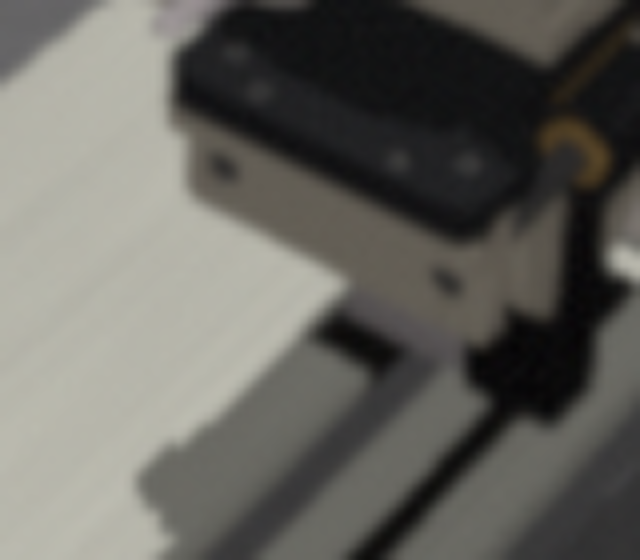

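The tongue is in the notch area, but the gripper partly hides it (tongue at about (400,320) of the crop). I'll release, back off and measure from the top.

>>> step_arm:
  deltas: [0,0,0,0,40,0,0,0,0,50,0,0,0,0,50,0,0,20,0,50,0,0,40,0,50,0,0,50,0,50,0,-50,10,0,50,10,-60,0,0,50,20,-60,0,0,50,20,-60,0,0,50]

```text
time: 7.75
tool_pos: [526.8, -168.4, 252.9]
tcp_rot: [3.142, -0.0, 0.0]
contact_force: [0.7, 0.7, 0.3]
grip_width: 50.2
finger_force: 0.0
```

Run:
```python
from h import *
t=capture("top"); s=capture("side")
a=cv2.resize(t[195:240,255:340],(800,424),interpolation=2)[:,:,::-1]
b=cv2.resize(s[185:260,280:380],(240,176),interpolation=2)[:,:,::-1]
b=cv2.copyMakeBorder(b,0,0,0,560,0)
cv2.imwrite("pics/t3.png",np.vstack([a,b]))
cv2.imwrite("pics/top3.png",t[:,:,::-1]);cv2.imwrite("pics/side3.png",s[:,:,::-1])
```

```text
(no output)
```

View pics/t3.png

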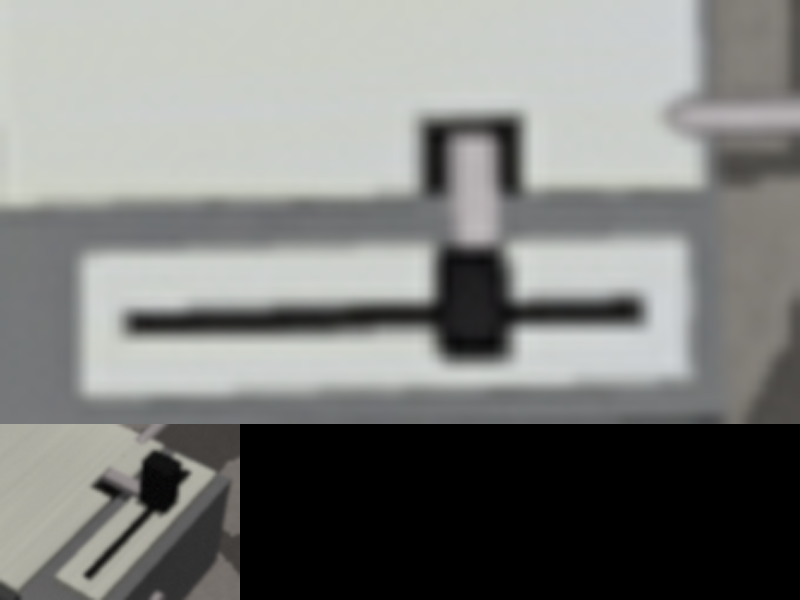

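The tongue (centre ≈474) stands in the middle of the notch (423–522, centre ≈472) to within about 1 mm. Now the bar.

>>> step_arm:
  deltas: [18,40,0,0,30,18,40,0,0,30,18,39.5,0,0,30,0,0,-30,0,30,0,0,-30,0,30,0,0,-20,0,30,0,0,0,0,30,0,0,0,0,30,0,0,0,0,30,0,0,0,0,30]

```text
time: 9.1
tool_pos: [580.9, -47.1, 173.6]
tcp_rot: [3.141, -0.001, 0.0]
contact_force: [0.1, 0.5, 0.2]
grip_width: 30.0
finger_force: 0.0
```

Run:
```python
from h import *
s=capture("side");t=capture("top")
a=cv2.resize(s[120:240,240:340],(500,600),interpolation=2)[:,:,::-1]
cv2.imwrite("pics/s4.png",a)
# bar mid from clean views
for n,u in (("top",T(532,305)),("side",S(535,198))): print(n,onz(n,u,118).round(1))
```

```text
top [581.1 -52.1 118. ]
side [580.7 -49.4 118. ]
```

View pics/s4.png

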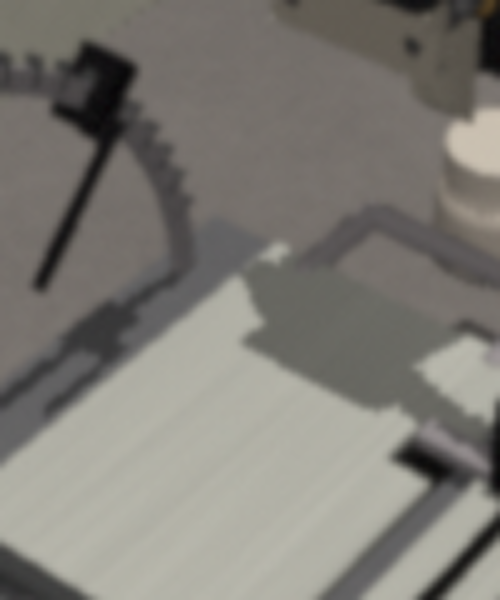

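The side view shows the bar clear under the gripper (finger at about (445,90) in the crop) and the latch tongue still in the notch. I'll shift −3 mm in y, descend to z 95 and close.

>>> step_arm:
  deltas: [0,-3,0,0,30,0,0,-15,0,30,0,0,-15,0,30,0,0,-15,0,30,0,0,-15,0,30,0,0,-10,0,30,0,0,-8.5,0,30,0,0,0,0,30,0,0,0,0,15,0,0,0,0,5]

```text
time: 10.45
tool_pos: [580.9, -50.1, 94.9]
tcp_rot: [3.141, -0.001, 0.0]
contact_force: [-0.4, -0.5, -0.4]
grip_width: 14.6
finger_force: 0.0
```

>>> step_arm:
  deltas: [0,0,0,0,5,0,0,0,0,5,0,0,0,0,5,0,0,0,0,5,0,0,0,0,5,0,0,0,0,5,0,0,0,0,5,0,0,0,0,5,0,0,0,0,5,0,0,0,0,5]

```text
time: 11.7
tool_pos: [580.6, -50.0, 94.3]
tcp_rot: [3.142, 0.0, 0.0]
contact_force: [-0.2, -0.2, 0.2]
grip_width: 4.9
finger_force: 0.0
```

The fingers closed to 4.9 mm with no force, so they missed the bar. I'll look.

Run:
```python
from h import *
s=capture("side");t=capture("top")
a=cv2.resize(s[110:240,240:370],(400,400),interpolation=2)[:,:,::-1]
b=cv2.resize(t[130:230,290:390],(400,400),interpolation=2)[:,:,::-1]
cv2.imwrite("pics/c5.png",np.hstack([a,b]))
o=get_obs();print(o["joint_positions"],o["contact_force"],o["moment"],proj("side",o["tool_pos"]),proj("top",o["tool_pos"]))
```

```text
[-2.17435722e-01  5.42753034e-01  1.50318034e+00 -1.13877896e-04
  1.09552832e+00  1.35332476e+00] [0.04633998 0.09759519 0.90801687] [-0.00528445 -0.01762027  0.03715468] [333.03311893 177.03896472] [344.63968388 190.19751752]
```

View pics/c5.png

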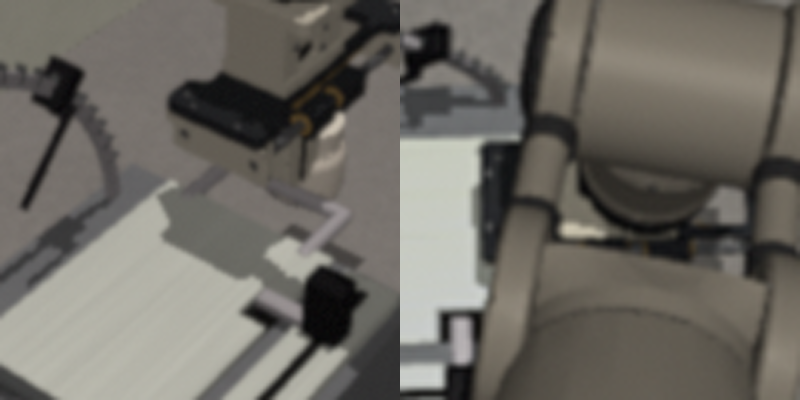

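The body hides the fingertips in this view. The side3 frame I saved has the gripper in free space, so I'll mark the expected fingertips in it.

Run:
```python
from h import *
s=cv2.imread("pics/side3.png");t=cv2.imread("pics/top3.png")
P=np.array([526.8,-168.4,252.9]); out=[]
for n,im in (("side",s),("top",t)):
    u=proj(n,P).astype(int); print(n,u)
    x0=min(max(u[0]-55,0),510); y0=max(u[1]-80,0)
    c=cv2.resize(im[y0:y0+150,x0:x0+100],(400,600),interpolation=2)
    for d,col in (((0,0,0),(0,0,255)),((0,25,0),(0,255,0)),((0,-25,0),(0,255,0)),((0,25,40),(255,0,0)),((0,0,66),(255,255,0))):
        v=proj(n,P+d); cv2.circle(c,(int((v[0]-x0+.5)*4),int((v[1]-y0+.5)*4)),5,col,2)
    print(x0,y0); out.append(c)
cv2.imwrite("pics/c6.png",np.hstack(out))
```

```text
side [389 100]
334 20
top [401 196]
346 116
```

View pics/c6.png

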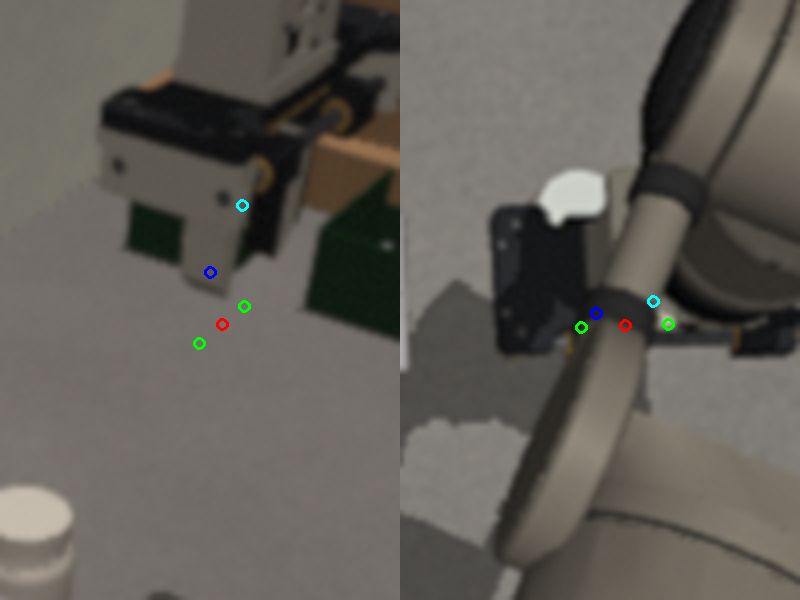

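The real fingertip, about (205,290) in the crop, sits about 30 mm higher than the pose reported for the TCP (199,343). So the fingers closed above the bar. I'll reopen, go about 29 mm lower and grasp again.

>>> step_arm:
  deltas: [0,0,0,0,30,0,0,0,0,30,0,0,0,0,30,0,0,0,0,30,0,0,-5,0,30,0,0,-6,0,30,0,0,-6,0,30,0,0,-6,0,30,0,0,-6,0,30,0,0,0,0,30]

```text
time: 13.05
tool_pos: [580.2, -50.0, 64.7]
tcp_rot: [-3.141, 0.001, 0.0]
contact_force: [-0.2, -0.3, -0.5]
grip_width: 30.3
finger_force: 0.0
```

>>> step_arm:
  deltas: [0,0,0,0,15,0,0,0,0,8,0,0,0,0,5,0,0,0,0,5,0,0,0,0,5,0,0,0,0,5,0,0,0,0,5,0,0,0,0,5,0,0,0,0,5,0,0,0,0,5]

```text
time: 14.3
tool_pos: [580.8, -48.2, 65.6]
tcp_rot: [-3.139, -0.001, 0.0]
contact_force: [0.5, 6.7, 0.9]
grip_width: 11.2
finger_force: 30.0
```

>>> step_arm:
  deltas: [0,1,9.55,0,5,0,1.5,9.55,0,5,0,1,9.5,0,5,0,1.3,9.5,0,5,0,1.65,9.4,0,5,0,2.05,9.3,0,5,0,2.4,9.25,0,5,0,2.75,9.15,0,5,0,3.1,9.05,0,5,0,3.45,8.9,0,5]

```text
time: 15.55
tool_pos: [580.7, -30.4, 159.3]
tcp_rot: [3.14, -0.0, -0.0]
contact_force: [1.8, -4.4, -1.7]
grip_width: 10.9
finger_force: 30.0
```

>>> step_arm:
  deltas: [0,3.4,7.9,0,5,0,3.65,7.75,0,5,0,3.95,7.6,0,5,0,4.2,7.45,0,5,0,4.45,7.3,0,5,0,4.7,7.15,0,5,0,4.95,7,0,5,0,5.2,6.8,0,5,0,5.45,6.6,0,5,0,0,0,0,5]

```text
time: 16.8
tool_pos: [580.8, 8.6, 226.2]
tcp_rot: [3.138, -0.002, -0.0]
contact_force: [1.2, -8.7, 5.2]
grip_width: 11.1
finger_force: 30.0
```

Run:
```python
from h import *
s=capture("side");t=capture("top")
cv2.imwrite("pics/side7.png",s[:,:,::-1]);cv2.imwrite("pics/top7.png",t[:,:,::-1])
o=get_obs();print(o["tool_pos"],o["contact_force"],o["grip_width"])
q=np.load("q.npy"); y0=q[1]
H=np.array([q[0],y0+110,114]); ex=np.array([1.,0,0])
# needle: dark px in region around old needle, old vs new
for f in ("side0","side7"):
    im=cv2.cvtColor(cv2.imread(f"pics/{f}.png"),cv2.COLOR_BGR2GRAY)
    for v in range(140,182,4): print(f,v,"".join("%4d"%k for k in im[v,238:300:2]))
```

```text
[580.79675902   8.25641839 225.80170782] [ 0.85410512 -8.92726017  4.53655696] 11.257641462794352
side0 140  111 113 110 112 109 108  74  53  62  56  18  14   9  39  76 100 114 115 112 114 113 111 111 112 112 112 111 113 112 112 110
side0 144  113 113 112 112 114 113 107  86  50  18  17  13  18  42  63  80  85 108 115 115 113 114 114 114 113 114 113 112 114 112 114
side0 148  114 113 112 112 113 115 114 113 114 109  83  23  39  85  72  66  73  92 105 114 114 114 113 115 115 114 114 114 113 112 112
side0 152  112 113 112 114 113 114 113 114 113 109  51  41 106 115 108  78  70  64  94 111 114 114 113 114 112 112 112 113 112 113 112
side0 156  113 114 113 116 116 115 116 115 109  59  39 103 113 114 113 111  83  73  69  93 111 112 113 113 113 112 113 114 114 114 113
side0 160  114 114 111 113 114 113 114 110  59  33 100 110 111 112 111 112 106  78  72  70  91 112 114 113 114 114 114 114 114 113 113
side0 164  114 113 112 113 114 114 109  60  30  99 112 112 112 112 110 112 112  98  72  73  95 106 100 101 107 111 114 113 112 111 112
side0 168  109 112 113 111 111 107  58  26  91 111 112 11
[... 1267 characters left out ...]
3 114 116 116 115 115 115
side7 164  115 114 114 113 115 115 110  59  31 100 116 151 164 164 166 166 167 152 115 114 113 111 114 114 114 116 116 115 114 115 114
side7 168  112 112 113 112 111 108  60  26  91 117 151 164 164 166 166 166 166 147 115 112 112 113 114 114 115 116 115 113 114 114 114
side7 172  112 113 113 112 111  70  26  90 118 152 166 164 165 166 166 166 146 115 112 113 113 113 114 114 116 115 113 114 113 113 115
side7 176  112 113 112 111  83  31  93 118 158 165 164 165 166 165 167 165 126 112 112 113 114 113 115 115 114 112 114 113 113 114 114
side7 180  114 114 115 116 116 116 123 160 165 164 165 167 166 167 169 168 164 163 152 129 115 115 115 113 113 114 113 114 113 113 114
```

```bash
cat > meas.py <<'E'
from h import *
q=np.load("q.npy"); ex=np.array([1.,0,0]); hy=q[1]+110
def ang(n,uv,x):
    P=np.array([onplane(n,u,np.array([q[0]+x,0,0]),ex) for u in uv]); dy=hy-P[:,1]; dz=P[:,2]-114
    m=np.polyfit(dz,dy,1); r=np.hypot(dy,dz); return np.arctan2(1,m[0]), np.arctan2(dz,dy).mean(), r.min(), r.max(), (dz*np.cos(np.arctan2(1,m[0]))-dy*np.sin(np.arctan2(1,m[0]))).mean()
def measure(im):
    g=cv2.cvtColor(im,cv2.COLOR_RGB2GRAY).astype(float); nd=[];ed=[]
    for v in range(152,178):
        row=g[v,238:268]; w=np.clip(100-row,0,None); j=w.argmax(); w[:max(j-3,0)]=0; w[j+4:]=0
        un=238+(w*np.arange(30)).sum()/w.sum(); nd.append((un,v))
        a=int(un)+3; r=g[v,a:a+25]; k=np.where(r>140)[0]
        if len(k) and k[0]>0: k=k[0]; ed.append((a+k-1+(140-r[k-1])/(r[k]-r[k-1]),v))
    print("needle",np.round(ang("side",nd,79),3)); print("edge  ",len(ed),np.round(ang("side",ed,70),3))
    return nd,ed
E
python3 - <<'E'
from meas import *
nd,ed=measure(cv2.imread("pics/side7.png")[:,:,::-1]); print(ed[::5])
o=get_obs();z=o["tool_pos"];print("bar theta", np.arctan2(z[2]-65.6, hy-z[1]), np.arcsin((z[2]-65.6)/245))
E
```

```text
needle [  0.77    0.785  90.21  143.015   1.732]
edge   26 [  0.694   0.744  94.537 148.762   5.96 ]
[(np.float64(266.0), 152), (np.float64(263.2), 157), (np.float64(260.5238095238095), 162), (np.float64(257.94736842105266), 167), (np.float64(255.4), 172), (np.float64(252.65), 177)]
bar theta 0.7063725219801108 0.7127073381972223
```

>>> step_arm:
  deltas: [0,0,2,0,5,0,1.5,2,0,5,0,2,2.5,0,5,0,2,2.5,0,5,0,2.5,2.5,0,5,0,2,2,0,5,0,0,0,0,5,0,0,0,0,5,0,0,0,0,5,0,0,0,0,5]

```text
time: 18.15
tool_pos: [580.7, 19.3, 238.6]
tcp_rot: [3.14, -0.001, -0.0]
contact_force: [0.4, -4.8, 2.2]
grip_width: 10.9
finger_force: 30.0
```

Run:
```python
from meas import *
s=capture("side");cv2.imwrite("pics/side8.png",s[:,:,::-1]); measure(s)
o=get_obs();z=o["tool_pos"];print(z,o["contact_force"],"bar theta", np.arctan2(z[2]-65.6, hy-z[1]), np.arcsin((z[2]-65.6)/245))
g=cv2.cvtColor(s,cv2.COLOR_RGB2GRAY)
for v in range(152,180,4): print(v,g[v,238:270])
```

```text
needle [  0.768   0.787  90.159 142.978   2.149]
edge   26 [  0.766   0.806  93.423 146.006   4.646]
[580.75205644  19.33067967 238.60079423] [ 0.81809744 -5.85197268  2.58644366] bar theta 0.7748699504297157 0.7840116527590227
152 [113 114 115 115 114 114 114 114 115 115 115 115 114 114 114 115 115 113
 109  90  53  25  41  82 123 148 158 155 141 121 114 114]
156 [115 115 115 115 115 116 117 118 117 116 116 116 116 117 115 115 110  95
  60  30  41  80 121 148 158 160 155 139 121 114 113 112]
160 [114 116 115 114 113 114 115 115 115 114 115 115 115 115 111  95  61  29
  34  72 115 143 157 161 161 162 161 161 152 137 120 114]
164 [115 115 114 114 113 113 113 114 115 115 114 114 111  95  60  30  31  68
 110 139 157 162 160 161 161 163 162 163 162 149 126 114]
168 [112 111 113 114 113 113 112 113 111 112 108  92  59  27  26  60 102 136
 155 161 161 161 161 162 163 163 164 163 163 164 159 145]
172 [113 113 112 112 112 113 113 113 112 101  71  35  27  59 101 136 156 161
 161 161 162 161 162 162 163 163 162 164 162 151 131 117]
176 [112 112 114 113 112 111 110 106  84  46  31  61 102 137 156 161 161 161
 161 162 162 163 163 163 163 163 162 153 130 117 114 112]
```

Run:
```python
from meas import *
f=lambda n:cv2.cvtColor(cv2.imread(n),cv2.COLOR_BGR2GRAY)
for n in ("side3","side8"):
    m=(f(f"pics/{n}.png")[180:240,330:365]<22); ys,xs=np.where(m); print(n,m.sum(),xs.mean(),ys.mean())
print(close_job())
```

```text
side3 287 16.226480836236934 29.43205574912892
side8 306 15.980392156862745 29.72222222222222
the job is handed in; nothing more can be done
None
```

The job is handed in: the latch tongue is in the middle of the notch to within about 1 mm, and the cover is held by its bar at about 0.78 rad, in line with the pointer to within about 0.01 rad by the side camera.

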